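# Put the weighing-bench ware back in its trays

## Task

Put the five loose pieces back in the trays where they belong: each tray has a sample of its kind stuck in one bay, so the two amber bottles go to the tray with the bottle, the two porcelain crucibles to the tray with the crucible and the steel weight to the tray with the weight. Stand each piece upright on the floor of an empty bay of its own, set down without dropping it, and leave the glass flask standing where it is.

Things in the scene. Friction and masses are not known exactly. Their poses are not given: they have to be found in the camera images.
- bottle_large: The larger amber reagent bottle with white screw cap: straight round body 40 mm in diameter up to 54 mm height, then shoulder and a cap 27 mm in diameter; 88 mm high in all, about 110 g. Loose, standing upright. Origin: centre of its underside, z up along its axis.
- bottle_small: The smaller amber reagent bottle with white screw cap: straight round body 34 mm in diameter up to 44 mm height, then shoulder and a cap 23 mm in diameter; 72 mm high in all, about 70 g. Loose, standing upright. Origin: centre of its underside, z up along its axis.
- crucible_tall: The taller white porcelain crucible, an open cup 60 mm high, 40 mm in outer diameter from 18 mm height to the rim, narrowing to a 29 mm foot; wall 3 mm, about 60 g. Loose, standing upright. Origin: centre of its underside, z up along its axis.
- crucible_low: The lower, wider white porcelain crucible, an open cup 50 mm high, 44 mm in outer diameter from 15 mm height to the rim, narrowing to a 32 mm foot; wall 3 mm, about 50 g. Loose, standing upright. Origin: centre of its underside, z up along its axis.
- weight: Stainless steel balance weight: cylinder 28 mm in diameter up to 44 mm height, then a neck and a knob 18 mm in diameter; 58 mm high in all, about 200 g. Loose, standing upright. Origin: centre of its underside, z up along its axis.
- tray_bottles: The bottle tray, known by its sample, an amber bottle 36 mm in diameter and 80 mm high. Grey, fixed, 68 (x) by 196 mm (y), walls and two dividers 22 mm high, 4 mm thick, floor 4 mm thick: three 60 x 60 mm bays along y, centred at y = +64, 0, -64 mm. The sample is stuck in the +64 bay; those at 0 and -64 are empty. Origin: centre of the underside, z up.
- tray_crucibles: The crucible tray, known by its sample, a white porcelain crucible 42 mm in diameter and 54 mm high. Same build as the bottle tray, same frame: sample bay at y = +64 mm, empty bays at y = 0 and -64 mm.
- tray_weights: The weight tray, known by its sample, a steel balance weight 28 mm in diameter and 58 mm high. Same build as the bottle tray, same frame: sample bay at y = +64 mm, empty bays at y = 0 and -64 mm.
- flask: A clear glass conical flask, not part of the job, standing loose in the same row as the things to be sorted: base 64 mm in diameter, narrowing to a 24 mm neck, 104 mm high. Origin: centre of its underside.
Not all that is in view belongs to the job. Leave any green or red look-alike of the tray_crucibles alone. What is shaped like the crucible_low but turquoise is not meant.

How it is judged:
By the outcome, as a careful person would: the job done as asked, in the order asked, and still so for the second after the job is handed in, with the robot touching nothing.
It also fails if it takes over 115 s, if anything falls off the work surface, if the arm or the gripper's body presses on something with over 40 N, if the wrist force passes 120 N, or if a joint passes its speed limit or range.

## Robot

A 6-joint arm with a two-finger parallel gripper is mounted at the origin on the work surface. World frame = base frame: x ahead of the robot, y to its left, z up, the work surface at z = 0. Lengths are in mm, angles in degrees, forces in N, time in s.
With the tool pointing down it reaches from about 350 to 850 mm from the base axis. Payload 8.1 kg.
Tool frame: the origin (TCP) lies at the very end of the fingers, on their centre line; the grasp point (between the pads) lies 19 mm behind it; z points along the fingers, y is the line along which they close (so a half turn about z gives the same grasp; the last joint's range is limited). The gripper opens to 85 mm and grips with 20 to 120 N. Pads are 22 mm wide; open, the fingers measure 114 mm over their backs; the gripper's body (76 mm by 85 mm) begins 54 mm behind the grasp point. The pads swing forward as they close: fully open they stand 13 mm farther back than shut.
Start: joints at [70.279, 7.471, 85.268, -0, 87.261, -4.893], TCP at [153.53, 580.029, 231.292] pointing down, gripper open.
Joint ranges: [-169.43, 169.43], [-51.17, 129.36], [1.28, 143.12], [-76.62, 256.62], [0, 156.53], [-152.29, 152.29]. Speed limits (degrees/s): [136.94, 136.94, 159.86, 180, 180, 180].

## Interface

Orientations are given as [roll, pitch, yaw] about the fixed x, y, z axes, in that order (R = Rz(yaw) Ry(pitch) Rx(roll)).
In Python, from bench import status, viewer, job gives the robot as it stands.
- The arm moves only by the tool arm_command, never from a script. Its argument "targets" is a list that holds one entry, the list of rows, each a list of 7 numbers: the shift along the world's x, y, z in m, then the turn, a rotation vector about the world's x, y, z in rad, then the opening, from -1 (shut) to 1 (fully open). In form: [[[dx, dy, dz, rx, ry, rz, gripper], ...]]. A call has 1 to 10 rows; each row shifts and turns the commanded pose from where the row before left it; what a row does not reach is not made up. A row lasts 1/8 s, in which the tool goes at most 62.5 mm and 10.7 degrees, less where a joint would pass 70% of its speed; a pose out of reach is approached as far as the arm can. A call with a gripper value outside its range is refused whole. The fingers move at their own pace and stop on an object; "force" is the grip in N (left out, the last holds). Time passes only in rows, so rows that do not move let the fingers close. It gives the time, the measured TCP pose, the force, the opening and the grip force at its end, in the units of the state.
- status.sense(): the state, without advancing time (a new reading comes with each control period).
- viewer.snapshot(name): name is "side" or "top"; returns the picture (480x640x3 uint8, red, green, blue); there is no depth.
- viewer.camera_model(name): a dict with "vertical_fov" (degrees; the focal length in pixels is half the picture's height over the tangent of half this angle, whatever the lens; pixels are square), "cx", "cy" (the principal point, pixels), "k1" (the pictures are not rectified: a ray, as slopes to the right and down, at radius r is drawn at 1 + k1 r^2 times it, then the intrinsics apply), "xyz" and "attitude" of the camera in the world. Camera axes: x right, y down, z forward; pixel columns grow to the right and rows downward; lengths in mm; the calibration is good to about 2 mm. A picture is of the moment at which its call begins. camera_model takes no time and is no camera call.
- job.hand_in(): hands the job in; it is judged then, once.
The state is a dict: "time": time; "joint_pos": joint angles; "qd": joint speeds; "joint_efforts": joint torques, N m; "tool_pos": TCP position; "tcp_rot": TCP orientation; "ft_force": force on the tool from outside, world axes, zero at the start; "wrist_torque": the same for the moment, N m; "finger_gap": finger opening in mm; "grip_force": force on a finger pad.
Only numpy, scipy, OpenCV 4.12 (cv2) and the standard library are available. Lean on these libraries where they do the work, as an engineer would, in place of code of your own. Each camera call takes 0.05 s, during which the arm holds its last target. There are 200 camera calls.

## Working session

There is one attempt and no reset: what is moved stays moved. The work goes in short steps, Python scripts to look and compute and a tool call to move; the robot and the scene stay as the last step left them, time stands still between calls to the robot, and variables do not carry over. Pictures are saved under pics/ and viewed, at most 14 in all, crops included, and the job is handed in when it is done.

Besides the shell and the picture viewer there is one more tool, called after "Emit:" by a JSON object that holds its "name" and its "arguments", one argument or row to a line. arm_command: Moves the arm, as the interface text tells. Its arguments: {"type":"object","properties":{"targets":{"type":"array"},"force":{"type":"number"}},"required":["targets"]}

```bash
mkdir -p pics; ls; python3 - <<'E'
from bench import status, viewer
import cv2
for n in("top","side"):
    cv2.imwrite(f"pics/{n}0.png",viewer.snapshot(n)[:,:,::-1]); print(n,viewer.camera_model(n))
print(status.sense())
E
```

```text
pics
top {'vertical_fov': 52.96656245988228, 'cx': 317.6287766148022, 'cy': 240.443299951339, 'k1': -0.07822913767691415, 'xyz': array([ 166.33196265,   27.43278411, 1262.06125603]), 'attitude': array([-167.1240941 ,   -0.30351807,  -88.37749409])}
side {'vertical_fov': 52.236284127747695, 'cx': 313.48459895304364, 'cy': 234.240718235715, 'k1': -0.10729574790214998, 'xyz': array([ -85.40468973, -474.78794425,  731.75419169]), 'attitude': array([-133.72040786,    0.33811069,  -47.09713252])}
{'time': 0.1, 'joint_pos': array([ 7.02781472e+01,  7.51086267e+00,  8.53208763e+01, -8.69180026e-06,
        8.72607589e+01, -4.89327209e+00]), 'qd': array([-0.03065727, -0.07057108, -0.15592238, -0.02314394,  0.12490647,
        0.03570562]), 'joint_efforts': array([ 1.85951627e-03, -5.70939982e+01, -5.01951742e+01, -2.97166230e-05,
        7.79851049e-03,  3.39513872e-05]), 'tool_pos': array([153.37786546, 579.577587  , 230.36920324]), 'tcp_rot': array([-1.79907838e+02, -7.88141442e-03,  1.65171413e+02]), 'ft_force': array([-0.29316813,  0.01890011, -0.26040856]), 'wrist_torque': array([-0.01580219,  0.03162347, -0.05136976]), 'grip_force': 0.0, 'finger_gap': 85.38457185743172}
```

View pics/top0.png

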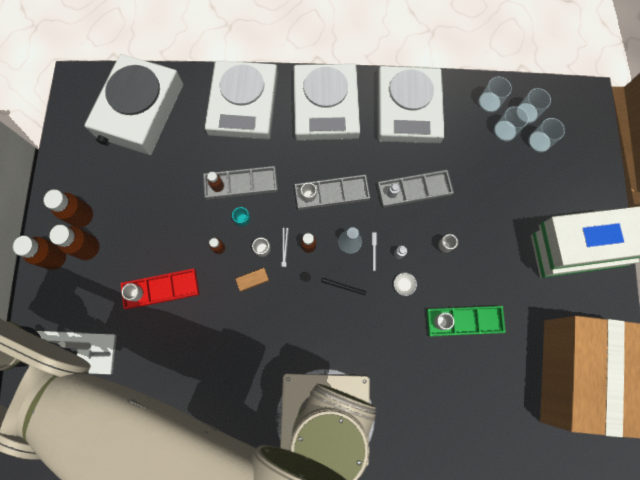

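View pics/side0.png

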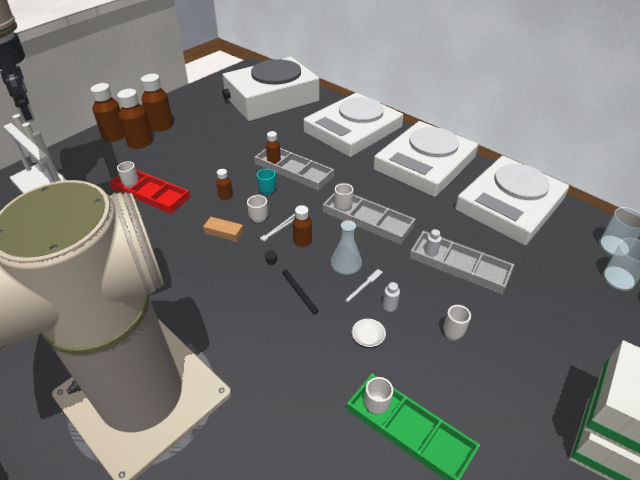

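```bash
cat > h.py <<'E'
import numpy as np, cv2
from scipy.spatial.transform import Rotation as R
from bench import status, viewer
M={n:viewer.camera_model(n) for n in("top","side")}
def ray(n,p):
    m=M[n]; f=240/np.tan(np.radians(m["vertical_fov"]/2))
    K=np.array([[f,0,m["cx"]],[0,f,m["cy"]],[0,0,1]])
    u=cv2.undistortPoints(np.array([[p]],float),K,np.array([m["k1"],0,0,0]))[0,0]
    d=R.from_euler("xyz",m["attitude"],degrees=True).apply([u[0],u[1],1])
    return np.array(m["xyz"]),d
def plane(n,p,z):
    o,d=ray(n,p); return o+d*(z-o[2])/d[2]
def tri(pt,ps):
    (a,d),(b,e)=ray("top",pt),ray("side",ps)
    s=np.linalg.lstsq(np.c_[d,-e],b-a,rcond=None)[0]
    P,Q=a+s[0]*d,b+s[1]*e
    return (P+Q)/2,np.linalg.norm(P-Q)
def project(n,P):
    m=M[n]; f=240/np.tan(np.radians(m["vertical_fov"]/2))
    Rm=R.from_euler("xyz",m["attitude"],degrees=True).as_matrix().T
    K=np.array([[f,0,m["cx"]],[0,f,m["cy"]],[0,0,1]])
    return cv2.projectPoints(np.array(P,float).reshape(-1,3),Rm,-Rm@np.array(m["xyz"]),K,np.array([m["k1"],0,0,0]))[0][:,0]
E
python3 - <<'E'
import cv2
t=cv2.imread("pics/top0.png"); s=cv2.imread("pics/side0.png")
a=cv2.resize(t[162:262,200:330],None,fx=6,fy=6,interpolation=cv2.INTER_CUBIC)
b=cv2.resize(t[162:262,330:460],None,fx=6,fy=6,interpolation=cv2.INTER_CUBIC)
cv2.imwrite("pics/ta.png",a[:600]);cv2.imwrite("pics/tb.png",b[:600])
cv2.imwrite("pics/sa.png",cv2.resize(s[120:270,205:405],None,fx=4,fy=4,interpolation=cv2.INTER_CUBIC))
cv2.imwrite("pics/sb.png",cv2.resize(s[205:355,320:520],None,fx=4,fy=4,interpolation=cv2.INTER_CUBIC))
E
```

```text
(no output)
```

View pics/ta.png

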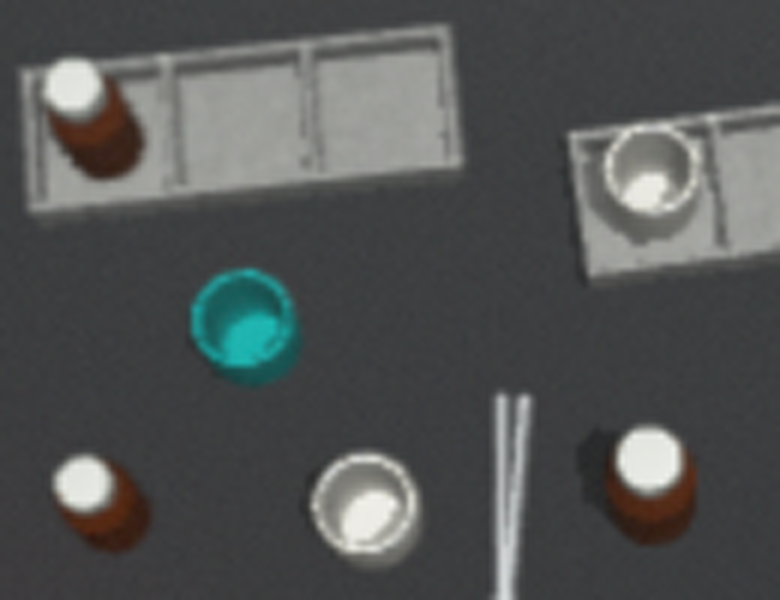

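View pics/tb.png

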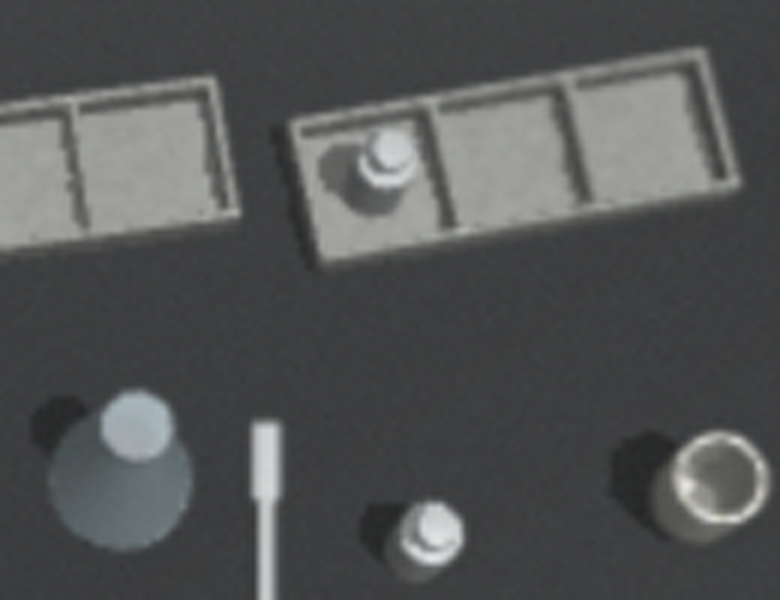

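View pics/sa.png

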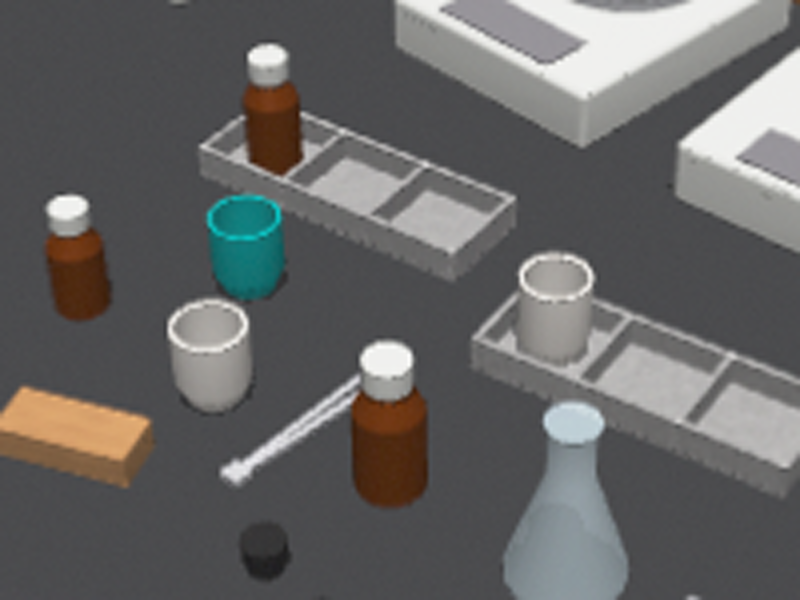

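View pics/sb.png

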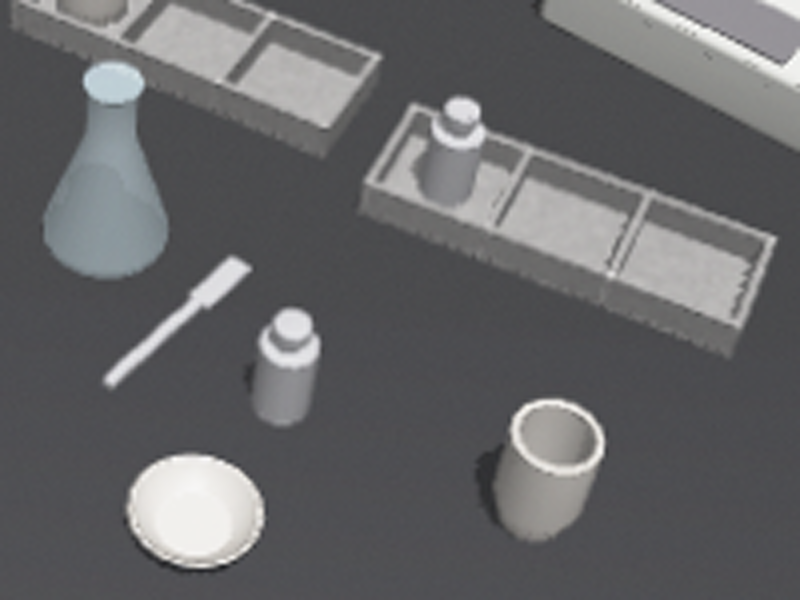

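Candidates (top view pixels): the amber bottles are at (214,243) small and (308,239) large. The bottle at (212,176) is the stuck sample, and the big bottles at the left are distractors. The crucibles are at (261,246), wide and low, and (450,242), tall and slim. The cup at (241,215) is turquoise, the one at (308,190) is the sample, and those at (131,292) and (445,321) sit in the red and green trays. The weight is at (402,250), and the one at (394,188) is the sample. The flask is at (352,238). The grey trays, left to right, are for bottles, crucibles and weights.

```bash
python3 - <<'E'
from h import *
c=lambda p,ox,oy,s:[(p[0]+.5)/s-.5+ox,(p[1]+.5)/s-.5+oy]
A=lambda *p:c(p,200,162,6); B=lambda *p:c(p,330,162,6); S=lambda *p:c(p,205,120,4); U=lambda *p:c(p,320,205,4)
np.set_printoptions(precision=1,suppress=True)
for n,t,s,z in[("bs",A(84,485),S(68,207),72),("cl",A(364,503),S(208,326),50),("bl",A(650,460),S(387,355),88),
 ("flask",B(138,424),U(114,82),104),("w",B(433,527),U(293,322),58),("ct",B(722,477),U(556,435),60)]:
    print(n,plane("top",t,z),plane("side",s,z),"tri",*tri(t,s))
E0=[]
for n,fl,fr,nr,sides in[("tb",A(22,70),A(448,27),None,dict(fr=S(515,200),nl=S(202,150),nr=S(450,259))),
 ("tc",A(572,132),B(213,78),None,dict(fr=U(380,57),nl=S(474,344),nr=U(325,129))),
 ("tw",B(293,120),B(704,50),None,dict(fr=U(775,240),fl=U(414,107),nl=U(367,187),nr=U(735,325)))]:
    FL,FR=plane("top",fl,22),plane("top",fr,22); v=FL-FR; L=np.linalg.norm(v); y=v/L; x=np.array([y[1],-y[0],0])
    C=(FL+FR)/2-34*x; print(n,"L",L,"C",C,"yaw",np.degrees(np.arctan2(-y[0],y[1])))
    K=dict(fr=(34,-98),fl=(34,98),nl=(-34,98),nr=(-34,-98))
    for k,p in sides.items():
        q=plane("side",p,22); print("  side",k,(q-(C+K[k][0]*x+K[k][1]*y))[:2])
    print("  bays",[(C+b*y)[:2] for b in(0,-64)])
E
```

```text
bs [425.5 292.7  72. ] [427.6 292.1  72. ] tri [426.3 292.1  72.4] 2.0350485376249448
cl [426.  176.2  50. ] [426.8 175.6  50. ] tri [426.5 176.   49.8] 1.0414983988616087
bl [439.7  53.3  88. ] [443.9  55.6  88. ] tri [439.5  52.6  92.1] 1.9574543154112374
flask [454.5 -57.2 104. ] [455.5 -56.5 104. ] tri [454.3 -57.2 105.2] 0.35200882162014374
w [ 424.4 -187.2   58. ] [ 427.5 -187.8   58. ] tri [ 425.1 -187.8   59.7] 2.593275240047314
ct [ 449.6 -312.1   60. ] [ 450.9 -310.4   60. ] tri [ 448.8 -311.2   62.9] 0.31184895856928146
tb L 195.60795359374887 C [608.8 246.2  22. ] yaw 7.6500033371251295
  side fr [-0.3 -0.5]
  side nl [ 0.2 -4.6]
  side nr [-2.7 -1.8]
  bays [array([608.8, 246.2]), array([617.3, 182.7])]
tc L 193.25096489505395 C [588.8  -5.9  22. ] yaw 9.49163691621338
  side fr [1.1 1.2]
  side nl [-1.4 -4.5]
  side nr [1.6 1.7]
  bays [array([588.8,  -5.9]), array([599.4, -69. ])]
tw L 194.0583738846274 C [ 606.3 -234.    22. ] yaw 12.065267127426052
  side fr [1.3 2.1]
  side fl [-0.1 -0.5]
  side nl [ 0.3 -1.7]
  side nr [3.  5.3]
  bays [array([ 606.3, -234. ]), array([ 619.7, -296.6])]
```

Emit:
{"name": "arm_command", "arguments": {
  "targets": [
    [[0.0273,-0.0288,-0.01,0,0,-0.1625,1],[0.0273,-0.0288,-0.01,0,0,-0.1625,1],[0.0273,-0.0288,-0.01,0,0,-0.1625,1],[0.0273,-0.0288,-0.01,0,0,-0.1625,1],[0.0273,-0.0288,-0.01,0,0,-0.1625,1],[0.0273,-0.0288,-0.01,0,0,-0.1625,1],[0.0273,-0.0288,-0.01,0,0,-0.1625,1],[0.0273,-0.0288,-0.01,0,0,0,1],[0.0273,-0.0288,-0.01,0,0,0,1],[0.0273,-0.0288,-0.01,0,0,0,1]]
  ],
  "force": 40
}}

```text
time: 1.35
tool_pos: [427.0, 290.9, 130.6]
tcp_rot: [-180.0, 0.0, 100.0]
ft_force: [1.1, -0.4, -0.1]
finger_gap: 85.6
grip_force: 0.0
```

Emit:
{"name": "arm_command", "arguments": {
  "targets": [
    [[0,0,0,0,0,0,1],[0,0,0,0,0,0,1]]
  ]
}}

```text
time: 1.6
tool_pos: [426.1, 292.1, 131.1]
tcp_rot: [-180.0, -0.0, 100.0]
ft_force: [-0.4, 0.4, 0.4]
finger_gap: 85.6
grip_force: 0.0
```

Emit:
{"name": "arm_command", "arguments": {
  "targets": [
    [[0,0,-0.0275,0,0,0,1],[0,0,-0.0275,0,0,0,1],[0,0,-0.0275,0,0,0,1],[0,0,-0.0275,0,0,0,1],[0,0,0,0,0,0,1],[0,0,0,0,0,0,-1],[0,0,0,0,0,0,-1],[0,0,0,0,0,0,-1],[0,0,0,0,0,0,-1],[0,0,0,0,0,0,-1]]
  ],
  "force": 40
}}

```text
time: 2.85
tool_pos: [427.5, 292.6, 22.8]
tcp_rot: [179.9, -0.1, 100.0]
ft_force: [-1.0, -0.1, 6.0]
finger_gap: 32.6
grip_force: 39.6
```

Emit:
{"name": "arm_command", "arguments": {
  "targets": [
    [[0,0,0,0,0,0,-1],[0,0,0,0,0,0,-1],[0,0,0,0,0,0,-1]]
  ]
}}

```text
time: 3.22
tool_pos: [427.5, 292.7, 22.8]
tcp_rot: [179.9, -0.1, 100.0]
ft_force: [-1.3, -0.5, 6.2]
finger_gap: 32.5
grip_force: 39.6
```

Emit:
{"name": "arm_command", "arguments": {
  "targets": [
    [[0,0,0.015,0,0,0,-1],[0,0,0.03,0,0,0,-1],[0,0,0.03,0,0,0,-1],[0,0,0.03,0,0,0,-1],[0.02,-0.005,0,0,0,0,-1],[0.03,-0.008,0,0,0,0,-1],[0.03,-0.008,0,0,0,0,-1],[0.03,-0.008,0,0,0,0,-1],[0.03,-0.008,0,0,0,0,-1],[0.03,-0.007,0,0,0,0,-1]]
  ]
}}

```text
time: 4.47
tool_pos: [597.7, 247.6, 127.5]
tcp_rot: [180.0, -0.0, 100.0]
ft_force: [0.0, -0.4, -1.2]
finger_gap: 32.2
grip_force: 40.1
```

Emit:
{"name": "arm_command", "arguments": {
  "targets": [
    [[0.0125,-0.002,0,0,0,0,-1],[0,0,0,0,0,0,-1],[0,0,0,0,0,0,-1]]
  ]
}}

```text
time: 4.85
tool_pos: [608.1, 246.5, 126.3]
tcp_rot: [-180.0, -0.0, 100.0]
ft_force: [-0.4, -0.3, -0.9]
finger_gap: 32.4
grip_force: 40.1
```

```bash
python3 - <<'E'
from h import *
s=viewer.snapshot("side")[:,:,::-1]; cv2.imwrite("pics/s1.png",s)
cv2.imwrite("pics/s1c.png",cv2.resize(s[80:230,200:400],None,fx=4,fy=4,interpolation=cv2.INTER_CUBIC))
d=status.sense(); print(d["tool_pos"],d["finger_gap"],d["ft_force"])
E
```

```text
[608.04664972 246.5191631  126.36431932] 32.520473171531165 [ 0.35592677 -0.34758671 -0.67856628]
```

View pics/s1c.png

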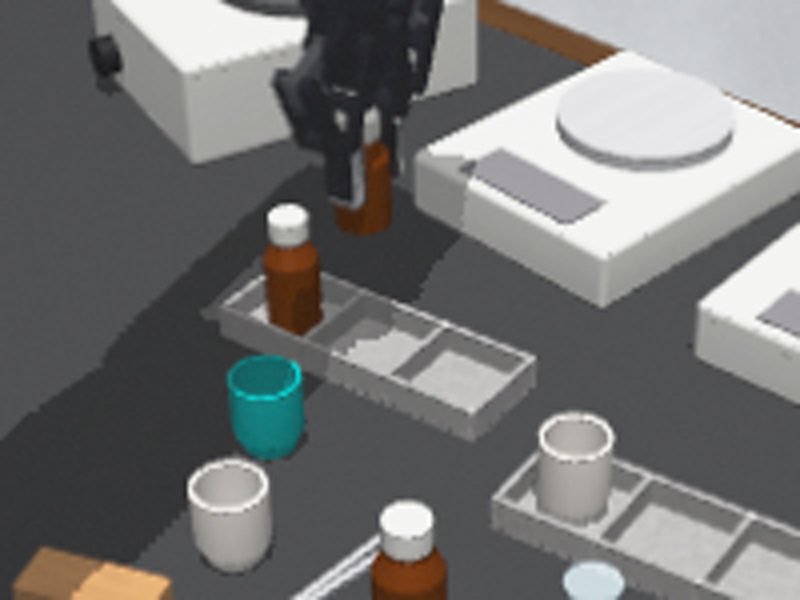

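Emit:
{"name": "arm_command", "arguments": {
  "targets": [
    [[0.001,0,-0.025,0,0,0,-1],[0,0,-0.03,0,0,0,-1],[0,0,-0.025,0,0,0,-1],[0,0,-0.01,0,0,0,-1],[0,0,-0.006,0,0,0,-1],[0,0,-0.001,0,0,0,-1],[0,0,-0.001,0,0,0,-1],[0,0,0,0,0,0,-1],[0,0,0,0,0,0,-1]]
  ]
}}

```text
time: 6.02
tool_pos: [610.3, 246.1, 28.7]
tcp_rot: [180.0, -0.0, 100.0]
ft_force: [0.3, 0.0, -1.0]
finger_gap: 32.3
grip_force: 40.1
```

Emit:
{"name": "arm_command", "arguments": {
  "targets": [
    [[0,0,-0.001,0,0,0,-1],[0,0,0,0,0,0,-1]]
  ]
}}

```text
time: 6.28
tool_pos: [609.9, 246.0, 27.2]
tcp_rot: [-180.0, 0.0, 100.0]
ft_force: [0.1, 0.5, -0.9]
finger_gap: 32.2
grip_force: 40.1
```

Close to the floor now; step down in 1 mm moves until the force rises.

Emit:
{"name": "arm_command", "arguments": {
  "targets": [
    [[0,0,-0.001,0,0,0,-1],[0,0,0,0,0,0,-1]]
  ]
}}

```text
time: 6.52
tool_pos: [610.1, 246.0, 26.9]
tcp_rot: [180.0, 0.0, 100.0]
ft_force: [-3.2, -1.6, 4.9]
finger_gap: 32.3
grip_force: 40.5
```

Emit:
{"name": "arm_command", "arguments": {
  "targets": [
    [[0,0,-0.001,0,0,0,-1],[0,0,0,0,0,0,-1]]
  ]
}}

```text
time: 6.78
tool_pos: [610.2, 246.1, 26.9]
tcp_rot: [180.0, 0.0, 100.0]
ft_force: [-6.9, -1.8, 13.6]
finger_gap: 32.0
grip_force: 41.4
```

Emit:
{"name": "arm_command", "arguments": {
  "targets": [
    [[0,0,0.001,0,0,0,-0.2],[0,0,0,0,0,0,0.2],[0,0,0,0,0,0,0.6],[0,0,0,0,0,0,1],[0,0,0,0,0,0,1],[0,0,0.03,0,0,0,1],[0,0,0.04,0,0,0,1],[0,0,0.04,0,0,0,1],[-0.02,-0.02,0,0,0,0,1],[-0.03,-0.034,0,0,0,0,1]]
  ]
}}

```text
time: 8.02
tool_pos: [560.4, 192.2, 137.3]
tcp_rot: [179.9, -0.0, 100.1]
ft_force: [0.0, -1.1, -0.8]
finger_gap: 85.5
grip_force: 0.0
```

Emit:
{"name": "arm_command", "arguments": {
  "targets": [
    [[-0.03,-0.0345,0,0,0,0,1],[-0.03,-0.0345,0,0,0,0,1],[-0.03,-0.0345,0,0,0,0,1],[-0.0195,-0.025,0,0,0,0,1],[-0.01,-0.01,0,0,0,0,1],[0,0,0,0,0,0,1],[0,0,0,0,0,0,1]]
  ]
}}

```text
time: 8.9
tool_pos: [441.2, 54.1, 136.6]
tcp_rot: [180.0, -0.0, 100.0]
ft_force: [-0.6, -0.6, -1.1]
finger_gap: 85.2
grip_force: 0.0
```

```bash
python3 - <<'E'
from h import *
s=viewer.snapshot("side")[:,:,::-1]
cv2.imwrite("pics/s2c.png",cv2.resize(s[100:275,200:400],None,fx=3,fy=3,interpolation=cv2.INTER_CUBIC))
E
```

```text
(no output)
```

View pics/s2c.png

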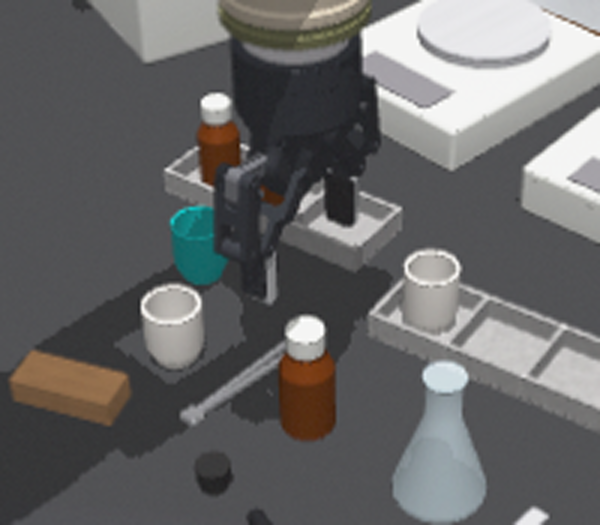

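Emit:
{"name": "arm_command", "arguments": {
  "targets": [
    [[0,0,-0.03,0,0,0,1],[0,0,-0.035,0,0,0,1],[0,0,-0.03,0,0,0,1],[0,0,-0.015,0,0,0,1],[0,0,0,0,0,0,1],[0,0,0,0,0,0,-1],[0,0,0,0,0,0,-1],[0,0,0,0,0,0,-1],[0,0,0,0,0,0,-1],[0,0,0,0,0,0,-1]]
  ]
}}

```text
time: 10.2
tool_pos: [441.6, 53.5, 27.7]
tcp_rot: [179.9, 0.0, 100.0]
ft_force: [-1.2, 0.3, 5.7]
finger_gap: 38.6
grip_force: 39.5
```

Emit:
{"name": "arm_command", "arguments": {
  "targets": [
    [[0,0,0,0,0,0,-1],[0,0,0,0,0,0,-1]]
  ]
}}

```text
time: 10.45
tool_pos: [441.7, 53.5, 27.7]
tcp_rot: [179.9, 0.0, 100.0]
ft_force: [-1.4, 0.3, 5.6]
finger_gap: 38.9
grip_force: 39.5
```

Emit:
{"name": "arm_command", "arguments": {
  "targets": [
    [[0,0,0.015,0,0,0,-1],[0,0,0.03,0,0,0,-1],[0,0,0.03,0,0,0,-1],[0,0,0.03,0,0,0,-1],[0.02,0.015,0,0,0,0,-1],[0.03,0.022,0,0,0,0,-1],[0.03,0.022,0,0,0,0,-1],[0.03,0.022,0,0,0,0,-1],[0.03,0.022,0,0,0,0,-1],[0.027,0.018,0,0,0,0,-1]]
  ]
}}

```text
time: 11.7
tool_pos: [608.5, 175.4, 132.4]
tcp_rot: [180.0, -0.0, 100.0]
ft_force: [0.2, 0.0, -0.5]
finger_gap: 38.8
grip_force: 40.7
```

Emit:
{"name": "arm_command", "arguments": {
  "targets": [
    [[0.01,0.008,0,0,0,0,-1],[0,0,0,0,0,0,-1],[0,0,-0.025,0,0,0,-1],[0,0,-0.03,0,0,0,-1],[0,0,-0.025,0,0,0,-1],[0,0,-0.01,0,0,0,-1],[0,0,-0.006,0,0,0,-1],[0,0,-0.001,0,0,0,-1],[0,0,-0.001,0,0,0,-1],[0,0,0,0,0,0,-1]]
  ]
}}

```text
time: 12.95
tool_pos: [618.0, 182.6, 34.0]
tcp_rot: [179.9, -0.0, 100.0]
ft_force: [0.3, -0.4, -1.5]
finger_gap: 38.5
grip_force: 40.8
```

Emit:
{"name": "arm_command", "arguments": {
  "targets": [
    [[0,0,-0.001,0,0,0,-1],[0,0,0,0,0,0,-1],[0,0,0,0,0,0,-1]]
  ]
}}

```text
time: 13.32
tool_pos: [617.5, 182.5, 32.3]
tcp_rot: [-180.0, -0.0, 100.0]
ft_force: [0.4, -0.1, -0.6]
finger_gap: 38.4
grip_force: 40.8
```

Emit:
{"name": "arm_command", "arguments": {
  "targets": [
    [[0,0,-0.001,0,0,0,-1],[0,0,0,0,0,0,-1]]
  ]
}}

```text
time: 13.58
tool_pos: [617.7, 182.6, 31.8]
tcp_rot: [180.0, 0.0, 100.0]
ft_force: [-1.7, -0.6, 3.1]
finger_gap: 38.8
grip_force: 41.1
```

Emit:
{"name": "arm_command", "arguments": {
  "targets": [
    [[0,0,-0.0005,0,0,0,-1],[0,0,0,0,0,0,-1]]
  ]
}}

```text
time: 13.82
tool_pos: [617.8, 182.6, 31.7]
tcp_rot: [180.0, -0.0, 100.0]
ft_force: [-2.1, -1.0, 7.8]
finger_gap: 38.6
grip_force: 41.5
```

Emit:
{"name": "arm_command", "arguments": {
  "targets": [
    [[0,0,0.001,0,0,0,0],[0,0,0,0,0,0,0.3],[0,0,0,0,0,0,0.6],[0,0,0,0,0,0,1],[0,0,0,0,0,0,1],[0,0,0.03,0,0,0,1],[0,0,0.04,0,0,0,1],[0,0,0.04,0,0,0,1],[-0.025,-0.001,0,0,0,0,1],[-0.035,-0.001,0,0,0,0,1]]
  ]
}}

```text
time: 15.08
tool_pos: [557.9, 180.5, 142.8]
tcp_rot: [179.9, -0.0, 100.0]
ft_force: [0.6, 0.2, 0.6]
finger_gap: 85.5
grip_force: 0.0
```

Emit:
{"name": "arm_command", "arguments": {
  "targets": [
    [[-0.035,-0.001,0,0,0,0,1],[-0.035,-0.001,0,0,0,0,1],[-0.035,-0.0015,0,0,0,0,1],[-0.026,-0.001,0,0,0,0,1],[0,0,-0.02,0,0,0,1],[0,0,0,0,0,0,1]]
  ]
}}

```text
time: 15.82
tool_pos: [425.3, 175.8, 120.7]
tcp_rot: [-179.9, 0.0, 100.0]
ft_force: [0.1, -0.7, -0.6]
finger_gap: 85.5
grip_force: 0.0
```

Emit:
{"name": "arm_command", "arguments": {
  "targets": [
    [[0,0,-0.03,0,0,0,1],[0,0,-0.035,0,0,0,1],[0,0,-0.025,0,0,0,1],[0,0,-0.009,0,0,0,1],[0,0,0,0,0,0,1],[0,0,0,0,0,0,-1],[0,0,0,0,0,0,-1],[0,0,0,0,0,0,-1],[0,0,0,0,0,0,-1],[0,0,0,0,0,0,-1]]
  ]
}}

```text
time: 17.08
tool_pos: [427.4, 176.3, 24.1]
tcp_rot: [179.9, -0.0, 100.0]
ft_force: [-1.3, -1.3, 5.5]
finger_gap: 42.2
grip_force: 40.3
```

Emit:
{"name": "arm_command", "arguments": {
  "targets": [
    [[0,0,0,0,0,0,-1],[0,0,0,0,0,0,-1]]
  ]
}}

```text
time: 17.32
tool_pos: [427.4, 176.3, 24.0]
tcp_rot: [179.9, -0.0, 100.0]
ft_force: [-1.5, -0.7, 6.4]
finger_gap: 42.2
grip_force: 40.3
```

Emit:
{"name": "arm_command", "arguments": {
  "targets": [
    [[0,0,0.015,0,0,0,-1],[0,0,0.03,0,0,0,-1],[0,0,0.03,0,0,0,-1],[0,0,0.03,0,0,0,-1],[0.02,-0.022,0,0,0,0,-1],[0.028,-0.032,0,0,0,0,-1],[0.028,-0.032,0,0,0,0,-1],[0.028,-0.032,0,0,0,0,-1],[0.028,-0.032,0,0,0,0,-1],[0.02,-0.022,0,0,0,0,-1]]
  ]
}}

```text
time: 18.58
tool_pos: [579.7, 2.4, 129.0]
tcp_rot: [179.9, 0.0, 99.9]
ft_force: [0.8, 0.6, -0.7]
finger_gap: 42.3
grip_force: 40.9
```

Emit:
{"name": "arm_command", "arguments": {
  "targets": [
    [[0.0105,-0.01,0,0,0,0,-1],[0,0,0,0,0,0,-1],[0,0,-0.025,0,0,0,-1],[0,0,-0.03,0,0,0,-1],[0,0,-0.025,0,0,0,-1],[0,0,-0.01,0,0,0,-1],[0,0,-0.006,0,0,0,-1],[0,0,-0.001,0,0,0,-1],[0,0,-0.001,0,0,0,-1],[0,0,0,0,0,0,-1]]
  ]
}}

```text
time: 19.82
tool_pos: [589.5, -6.0, 30.5]
tcp_rot: [179.9, 0.0, 100.0]
ft_force: [0.2, -0.0, -0.4]
finger_gap: 42.3
grip_force: 40.8
```

Emit:
{"name": "arm_command", "arguments": {
  "targets": [
    [[0,0,-0.001,0,0,0,-1],[0,0,0,0,0,0,-1],[0,0,0,0,0,0,-1]]
  ]
}}

```text
time: 20.2
tool_pos: [589.0, -6.0, 28.8]
tcp_rot: [-180.0, -0.0, 100.0]
ft_force: [0.4, -0.1, -0.5]
finger_gap: 42.2
grip_force: 40.8
```

Emit:
{"name": "arm_command", "arguments": {
  "targets": [
    [[0,0,-0.001,0,0,0,-1],[0,0,0,0,0,0,-1]]
  ]
}}

```text
time: 20.45
tool_pos: [589.2, -6.0, 28.1]
tcp_rot: [180.0, 0.0, 100.0]
ft_force: [-0.6, 0.1, 3.6]
finger_gap: 42.1
grip_force: 41.1
```

Emit:
{"name": "arm_command", "arguments": {
  "targets": [
    [[0,0,0,0,0,0,0.2],[0,0,0,0,0,0,0.4],[0,0,0,0,0,0,0.7],[0,0,0,0,0,0,1],[0,0,0,0,0,0,1],[0,0,0.03,0,0,0,1],[0,0,0.04,0,0,0,1],[0,0,0.04,0,0,0,1],[-0.011,-0.025,0,0,0,0,1],[-0.016,-0.035,0,0,0,0,1]]
  ]
}}

```text
time: 21.7
tool_pos: [562.5, -66.0, 138.8]
tcp_rot: [179.9, 0.0, 100.1]
ft_force: [-0.7, -0.8, -0.4]
finger_gap: 85.3
grip_force: 0.0
```

Emit:
{"name": "arm_command", "arguments": {
  "targets": [
    [[-0.016,-0.035,0,0,0,0,1],[-0.016,-0.035,0,0,0,0,1],[-0.016,-0.035,0,0,0,0,1],[-0.016,-0.035,0,0,0,0,1],[-0.016,-0.035,0,0,0,0,1],[-0.016,-0.035,0,0,0,0,1],[-0.016,-0.0255,0,0,0,0,1],[0,-0.01,0,0,0,0,1],[0,0,-0.02,0,0,0,1],[0,0,0,0,0,0,1]]
  ]
}}

```text
time: 22.95
tool_pos: [449.0, -309.3, 114.7]
tcp_rot: [-179.8, -0.2, 100.0]
ft_force: [-0.2, 0.6, -0.1]
finger_gap: 85.4
grip_force: 0.0
```

```bash
python3 - <<'E'
from h import *
s=viewer.snapshot("top")[:,:,::-1]
cv2.imwrite("pics/t3c.png",cv2.resize(s[155:260,200:460],None,fx=3,fy=3,interpolation=cv2.INTER_CUBIC))
E
```

```text
(no output)
```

View pics/t3c.png

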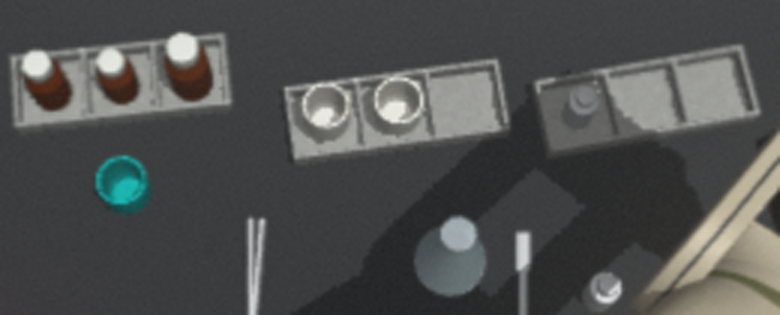

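The top crop shows both bottles and the low crucible upright in their bays (x ≈ 117, 187 and 398), and the flask untouched at (455,258). Next is the tall crucible.

Emit:
{"name": "arm_command", "arguments": {
  "targets": [
    [[0,0,-0.03,0,0,0,1],[0,0,-0.03,0,0,0,1],[0,0,-0.022,0,0,0,1],[0,0,-0.01,0,0,0,1],[0,0,0,0,0,0,1],[0,0,0,0,0,0,-1],[0,0,0,0,0,0,-1],[0,0,0,0,0,0,-1],[0,0,0,0,0,0,-1],[0,0,0,0,0,0,-1]]
  ]
}}

```text
time: 24.25
tool_pos: [450.6, -312.0, 26.9]
tcp_rot: [179.9, 0.1, 100.0]
ft_force: [-0.8, 0.6, 6.3]
finger_gap: 38.9
grip_force: 39.9
```

Emit:
{"name": "arm_command", "arguments": {
  "targets": [
    [[0,0,0,0,0,0,-1],[0,0,0,0,0,0,-1]]
  ]
}}

```text
time: 24.5
tool_pos: [450.6, -312.1, 26.9]
tcp_rot: [179.9, 0.1, 100.0]
ft_force: [-0.6, 0.7, 5.7]
finger_gap: 38.8
grip_force: 39.9
```

Emit:
{"name": "arm_command", "arguments": {
  "targets": [
    [[0,0,0.015,0,0,0,-1],[0,0,0.03,0,0,0,-1],[0,0,0.03,0,0,0,-1],[0,0,0.03,0,0,0,-1],[0.014,0.022,0,0,0,0,-1],[0.021,0.034,0,0,0,0,-1],[0.021,0.034,0,0,0,0,-1],[0.021,0.034,0,0,0,0,-1],[0.021,0.034,0,0,0,0,-1],[0.021,0.034,0,0,0,0,-1]]
  ]
}}

```text
time: 25.75
tool_pos: [569.7, -118.3, 131.8]
tcp_rot: [180.0, 0.0, 100.0]
ft_force: [0.2, -0.7, -1.4]
finger_gap: 38.8
grip_force: 40.4
```

Emit:
{"name": "arm_command", "arguments": {
  "targets": [
    [[0.02,0.034,0,0,0,0,-1],[0.0105,0.0165,0,0,0,0,-1],[0,0,0,0,0,0,-1],[0,0,-0.025,0,0,0,-1],[0,0,-0.03,0,0,0,-1],[0,0,-0.025,0,0,0,-1],[0,0,-0.01,0,0,0,-1],[0,0,-0.006,0,0,0,-1],[0,0,-0.001,0,0,0,-1],[0,0,-0.001,0,0,0,-1]]
  ]
}}

```text
time: 27.0
tool_pos: [600.3, -69.2, 33.9]
tcp_rot: [179.9, 0.0, 100.0]
ft_force: [0.7, 0.7, -0.2]
finger_gap: 38.7
grip_force: 40.4
```

Emit:
{"name": "arm_command", "arguments": {
  "targets": [
    [[0,0,0,0,0,0,-1],[0,0,-0.001,0,0,0,-1],[0,0,0,0,0,0,-1],[0,0,0,0,0,0,-1]]
  ]
}}

```text
time: 27.5
tool_pos: [599.5, -69.0, 31.8]
tcp_rot: [-180.0, 0.0, 100.0]
ft_force: [-0.9, 0.3, -0.5]
finger_gap: 38.9
grip_force: 40.4
```

Emit:
{"name": "arm_command", "arguments": {
  "targets": [
    [[0,0,-0.001,0,0,0,-1],[0,0,0,0,0,0,-1]]
  ]
}}

```text
time: 27.75
tool_pos: [599.7, -69.0, 31.0]
tcp_rot: [180.0, 0.0, 100.0]
ft_force: [-0.6, 0.2, 1.9]
finger_gap: 38.6
grip_force: 40.5
```

Emit:
{"name": "arm_command", "arguments": {
  "targets": [
    [[0,0,-0.0005,0,0,0,-1],[0,0,0,0,0,0,0.2],[0,0,0,0,0,0,0.5],[0,0,0,0,0,0,1],[0,0,0,0,0,0,1],[0,0,0,0,0,0,1],[0,0,0.03,0,0,0,1],[0,0,0.04,0,0,0,1],[0,0,0.04,0,0,0,1],[-0.024,-0.0185,0,0,0,0,1]]
  ]
}}

```text
time: 29.0
tool_pos: [579.1, -87.5, 145.4]
tcp_rot: [179.5, 0.2, 100.1]
ft_force: [0.8, -0.3, -0.9]
finger_gap: 85.7
grip_force: 0.0
```

Emit:
{"name": "arm_command", "arguments": {
  "targets": [
    [[-0.03,-0.02,0,0,0,0,1],[-0.03,-0.02,0,0,0,0,1],[-0.03,-0.02,0,0,0,0,1],[-0.03,-0.02,0,0,0,0,1],[-0.03,-0.02,0,0,0,0,1],[0,0,-0.02,0,0,0,1],[0,0,0,0,0,0,1]]
  ]
}}

```text
time: 29.88
tool_pos: [424.3, -187.1, 119.1]
tcp_rot: [-179.9, -0.1, 99.9]
ft_force: [0.2, 0.2, 0.4]
finger_gap: 85.4
grip_force: 0.0
```

Emit:
{"name": "arm_command", "arguments": {
  "targets": [
    [[0,0,-0.03,0,0,0,1],[0,0,-0.035,0,0,0,1],[0,0,-0.025,0,0,0,1],[0,0,-0.009,0,0,0,1],[0,0,0,0,0,0,1],[0,0,0,0,0,0,-1],[0,0,0,0,0,0,-1],[0,0,0,0,0,0,-1],[0,0,0,0,0,0,-1],[0,0,0,0,0,0,-1]]
  ]
}}

```text
time: 31.12
tool_pos: [426.1, -187.8, 22.1]
tcp_rot: [179.9, 0.0, 100.0]
ft_force: [-0.9, 0.4, 6.2]
finger_gap: 26.7
grip_force: 39.1
```

Emit:
{"name": "arm_command", "arguments": {
  "targets": [
    [[0,0,0,0,0,0,-1],[0,0,0,0,0,0,-1]]
  ]
}}

```text
time: 31.38
tool_pos: [426.1, -187.8, 22.1]
tcp_rot: [179.9, 0.0, 100.0]
ft_force: [0.1, 0.4, 5.4]
finger_gap: 26.8
grip_force: 39.1
```

Emit:
{"name": "arm_command", "arguments": {
  "targets": [
    [[0,0,0.015,0,0,0,-1],[0,0,0.03,0,0,0,-1],[0,0,0.03,0,0,0,-1],[0,0,0.03,0,0,0,-1],[0.02,-0.005,0,0,0,0,-1],[0.03,-0.008,0,0,0,0,-1],[0.03,-0.008,0,0,0,0,-1],[0.03,-0.008,0,0,0,0,-1],[0.03,-0.008,0,0,0,0,-1],[0.028,-0.007,0,0,0,0,-1]]
  ]
}}

```text
time: 32.62
tool_pos: [594.2, -231.6, 126.6]
tcp_rot: [-180.0, -0.0, 100.0]
ft_force: [-0.2, -0.0, -2.7]
finger_gap: 26.4
grip_force: 40.1
```

Emit:
{"name": "arm_command", "arguments": {
  "targets": [
    [[0.013,-0.002,0,0,0,0,-1],[0,0,0,0,0,0,-1],[0,0,-0.025,0,0,0,-1],[0,0,-0.03,0,0,0,-1],[0,0,-0.025,0,0,0,-1],[0,0,-0.01,0,0,0,-1],[0,0,-0.006,0,0,0,-1],[0,0,-0.001,0,0,0,-1],[0,0,-0.001,0,0,0,-1],[0,0,0,0,0,0,-1]]
  ]
}}

```text
time: 33.88
tool_pos: [607.0, -233.7, 29.1]
tcp_rot: [179.9, 0.0, 100.0]
ft_force: [-0.1, 0.6, -2.1]
finger_gap: 26.5
grip_force: 40.1
```

Emit:
{"name": "arm_command", "arguments": {
  "targets": [
    [[0,0,-0.001,0,0,0,-1],[0,0,0,0,0,0,-1],[0,0,0,0,0,0,-1]]
  ]
}}

```text
time: 34.25
tool_pos: [606.5, -233.4, 27.3]
tcp_rot: [-180.0, -0.0, 100.0]
ft_force: [0.2, 0.8, -2.3]
finger_gap: 26.8
grip_force: 40.1
```

Emit:
{"name": "arm_command", "arguments": {
  "targets": [
    [[0,0,-0.001,0,0,0,-1],[0,0,0,0,0,0,-1]]
  ]
}}

```text
time: 34.5
tool_pos: [606.6, -233.5, 26.3]
tcp_rot: [180.0, 0.0, 100.0]
ft_force: [-0.3, 0.7, -2.8]
finger_gap: 26.3
grip_force: 40.2
```

Emit:
{"name": "arm_command", "arguments": {
  "targets": [
    [[0,0,-0.0005,0,0,0,-1],[0,0,0,0,0,0,-1]]
  ]
}}

```text
time: 34.75
tool_pos: [606.6, -233.5, 26.2]
tcp_rot: [180.0, 0.0, 100.0]
ft_force: [-1.6, -0.0, 3.0]
finger_gap: 26.6
grip_force: 40.6
```

Emit:
{"name": "arm_command", "arguments": {
  "targets": [
    [[0,0,-0.0003,0,0,0,-1],[0,0,0,0,0,0,-1]]
  ]
}}

```text
time: 35.0
tool_pos: [606.7, -233.6, 26.2]
tcp_rot: [180.0, 0.0, 100.0]
ft_force: [-3.1, 1.7, 5.0]
finger_gap: 26.8
grip_force: 40.9
```

Contact with the floor; release, rise and draw back clear of the trays.

Emit:
{"name": "arm_command", "arguments": {
  "targets": [
    [[0,0,0,0,0,0,0],[0,0,0,0,0,0,0.4],[0,0,0,0,0,0,1],[0,0,0,0,0,0,1],[0,0,0,0,0,0,1],[0,0,0.03,0,0,0,1],[0,0,0.04,0,0,0,1],[0,0,0.04,0,0,0,1],[0,0,0.04,0,0,0,1],[-0.02,-0.03,0.02,0,0,0,1]]
  ]
}}

```text
time: 36.25
tool_pos: [588.5, -262.6, 198.9]
tcp_rot: [179.8, 0.1, 100.2]
ft_force: [0.7, -1.7, -1.0]
finger_gap: 85.4
grip_force: 0.0
```

Emit:
{"name": "arm_command", "arguments": {
  "targets": [
    [[-0.03,-0.035,0,0,0,0,1],[-0.03,-0.035,0,0,0,0,1],[-0.03,-0.035,0,0,0,0,1],[-0.03,-0.035,0,0,0,0,1],[-0.03,-0.035,0,0,0,0,1],[-0.03,-0.03,0,0,0,0,1],[0,0,0,0,0,0,1],[0,0,0,0,0,0,1]]
  ]
}}

```text
time: 37.25
tool_pos: [406.6, -468.3, 195.4]
tcp_rot: [180.0, -0.0, 100.0]
ft_force: [0.3, -0.0, 0.2]
finger_gap: 85.3
grip_force: 0.0
```

```bash
python3 - <<'E'
from h import *
s=viewer.snapshot("top")[:,:,::-1]; t=viewer.snapshot("side")[:,:,::-1]
a=cv2.resize(s[155:260,200:460],None,fx=2.5,fy=2.5,interpolation=cv2.INTER_CUBIC)
b=cv2.resize(t[115:305,225:525],(650,412),interpolation=cv2.INTER_CUBIC)
o=np.vstack([a,b])[:600]; cv2.imwrite("pics/f.png",cv2.resize(o,None,fx=.88,fy=.88)); print(o.shape)
E
```

```text
(600, 650, 3)
```

View pics/f.png

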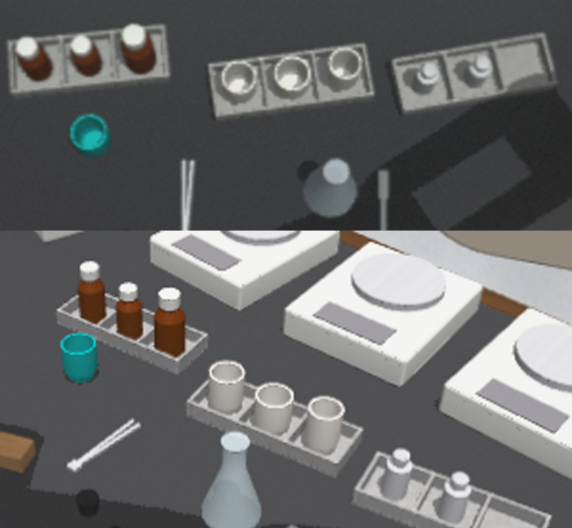

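All five pieces stand upright in their bays in both views: bottles at (85,55) and (137,48), crucibles at (291,75) and (344,67), and the weight at (480,70) in the top half. The flask is unmoved at (330,185).

```bash
python3 -c "
from bench import job; print(job.hand_in())"
```

```text
the job is handed in; nothing more can be done
None
```

All five pieces are standing upright in their own bays of the right trays, the flask was left where it was, and the job was handed in at about 37 s of the 115 s limit; the hand-in gave no verdict.

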